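# Uncover the sloping socket and plug in the relay

### The job

Take the blanking plate off the console's sloping panel (it hangs by two keyholes: slide it up the slope until the screw heads come free, then lift it off) and set it gently on the open worktop, flat, handle up, clear of the console. Then plug the smaller module, the relay with the oblong foot, fully home into the socket the plate covered, and let go. Do not drop the plate or the relay, and leave the timer module, the vial and the tin where they stand.

Things in the scene. Friction and masses are not known exactly. Their poses are not given: they have to be found in the camera images.
- console: Fixed white and grey console with a sloping front, 170 mm deep, 182 mm wide, 151 mm high at the back. Origin on the worktop straight below the centre of the socket mouth; z up, +x to its back (away from the robot at yaw 0). Its side cheeks stand 3 mm proud of the panel, 85 to 91 mm either side of the middle.
- panel: The console's sloping panel, 150 x 170 mm, 24 degrees from horizontal. Origin: centre of the socket mouth on the surface, 120 mm above the worktop. +x up the slope (panel spans x -80 to +70 mm), y level across it, z the outward normal, leaning 24 degrees to the front. Socket: oblong hole 29 mm (x) by 37 mm (y), 22 mm deep, straight walls.
- screw_left (a point): Point on the panel surface at the foot of the screw on the panel's +y side, at panel x +6, y +45 mm; axes as the panel's. Fixed screw: shank 5 mm thick, flat round head 13 mm wide, from 6.5 to 10 mm above the panel.
- screw_right (a point): The same for the equal screw at panel x +6, y -45 mm.
- plate: Loose aluminium blanking plate, 76 mm (x) by 128 mm (y) by 4 mm, about 150 g, at first hanging on the two screws over the socket, origin and axes then lying at the panel's. Origin at the centre of the underside, z out of the face. It hangs by the upper ends of its keyhole slots; slid 16 mm up the slope (+x), the heads stand amid the wide openings and it lifts off along the panel's z.
- plate_grip (a point): Point to grasp on the plate's black handle block, 27 mm above the plate's underside, plate axes. The block, in the middle of the plate, is 44 mm long in x, 12 mm wide in y, and reaches from 4 to 34 mm above the underside; grasp it across y.
- keyhole_left (a point): Centre of the wide opening (19 mm across) of the plate's keyhole at plate x -10, y +45 mm, on the underside. An 8 mm wide slot runs from it towards +x and ends at plate x +9 mm.
- keyhole_right (a point): The same for the equal keyhole at plate x -10, y -45 mm.
- relay: Plug-in relay, about 120 g, upright on the worktop at the front left or front right. Origin: centre of the foot's underside, z up. Oblong black foot 26 (x) x 34 (y) x 18 mm, lowest 6 mm tapered 3 mm a side; grey body 36 (x) x 44 (y) mm from z 18 to 60. Fits the socket with x along the panel's x, either way round, 1.5 mm clear a side, without force; home, its shoulder meets the panel.
- timer: Timer module, a bystander, loose, upright on the other side at the front: square foot 40 x 40 x 18 mm, grey body 52 x 52 mm from 18 to 62 mm, round black dial on top to 70 mm. Origin at the centre of the foot's underside. Its foot is too large for the socket.
- vial: Small vial, 25 mm wide, 55 mm high, a bystander, loose, left of the console. Origin at the centre of its underside.
- tin: Flat tin, 70 x 112 x 28 mm, a bystander, loose, right of the console. Origin at the centre of its underside.
Mind the look-alikes: they are no part of the job. Several things have the shape of the plate; the one meant has the colours described above.

How it is judged:
By the outcome, as a careful person would: the job done as asked, in the order asked, and still so for the second after the job is handed in, with the robot touching nothing.
It also fails if it takes over 66 s, if anything falls off the work surface, if the arm or the gripper's body presses on something with over 40 N, if the wrist force passes 120 N, or if a joint passes its speed limit or range.

### The arm

A 6-joint arm with a two-finger parallel gripper is mounted at the origin on a cart in front of the work surface, level with it; the furniture and walls round the work are solid. World frame = base frame: x ahead of the robot, y to its left, z up, the work surface at z = 0. Lengths are in m, angles in degrees, forces in N, time in s.
With the tool pointing down it reaches from about 0.275 to 0.775 m from the base axis. Payload 14.6 kg.
Tool frame: the origin (TCP) lies midway between the tips of the shut fingers; the grasp point (between the pads) lies tcp_to_grasp behind it (tcp_to_grasp is the distance from the TCP to the grasp point, in m); z points along the fingers, y is the line along which they close (so a half turn about z gives the same grasp; the last joint's range is limited). The gripper opens to 85 mm and grips with 20 to 120 N. Pads are 22 mm wide; open, the fingers measure 114 mm over their backs; the gripper's body (76 mm by 85 mm) begins 54 mm behind the grasp point. The pads swing forward as they close: fully open they stand 13 mm farther back than shut.
Start: joints at [-82.58, 15.075, -2.767, 72.158, 0, 81.102], TCP at [0.148, -0.504, 0.231] pointing down, gripper open.
Joint ranges: [-151.79, 151.79], [-50.71, 97.33], [-67.44, 78.34], [-121.81, 120.89], [-77.56, 73.72], [-180, 180]. Speed limits (degrees/s): [108.29, 108.29, 147.25, 159.86, 180, 180].

### API

Orientations are given as [roll, pitch, yaw] about the fixed x, y, z axes, in that order (R = Rz(yaw) Ry(pitch) Rx(roll)).
In Python, from plant import * gives the robot as it stands. The module is installed in compiled form; this text tells all that it offers.
- The arm moves only by the shell command python3 -m creep 'ROWS' [FORCE]. ROWS is a JSON object of lists of equal length, an entry for each row: "linear": the shift along the world's x, y, z normalised to -1 to 1, where 1 is 50 cm, a list of three; "delta_rot": the turn, a rotation vector about the world's x, y, z normalised to -1 to 1, where 1 is 45 degrees, a list of three; "claw": the opening, from 0 (shut) to 1 (fully open). In form: {"linear": [[dx, dy, dz], ...], "delta_rot": [[ax, ay, az], ...], "claw": [claw, ...]}. A call has 1 to 8 rows; each row is the pose to reach, as a shift and turn from the pose commanded when the call began; what a row does not reach only later rows make up. A row lasts 1/8 s, in which the tool goes at most 62.5 mm and 10.7 degrees, less where a joint would pass 70% of its speed; a pose out of reach is approached as far as the arm can. A call with a number of a shift or a turn outside -1 to 1 is refused whole. A call with a gripper value outside its range is refused whole. The fingers move at their own pace and stop on an object; FORCE is the grip in N (left out, the last holds). Time passes only in rows, so rows that repeat a pose let the fingers close. It gives the time, the measured TCP pose, the force, the opening and the grip force at its end, in the units of the state.
- get_obs(): the state, without advancing time (a new reading comes with each control period).
- grab_frame(name): name is "scene" or "side" or "wrist"; returns a dict with "frame" (480x640x3 uint8, red, green, blue), "range_z" (480x640 float32, m along the optical axis (not along the pixel's ray), 0 where there is no reading), "intrinsics" (3x3 intrinsics, pixels), "R" (3x3) and "t" (3): a world point X has camera coordinates R X + t. Camera axes: x right, y down, z forward; pixel columns grow to the right and rows downward; lengths in m; the calibration is good to about 2 mm. A picture is of the moment at which its call begins.
- job_done(): hands the job in; it is judged then, once.
The state is a dict: "t": time; "joint_pos": joint angles; "joint_vel": joint speeds; "joint_torque": joint torques, N m; "ee_pos": TCP position; "ee_rot": TCP orientation; "ft_force": force on the tool from outside, world axes, zero at the start; "ft_torque": the same for the moment, N m; "width": finger opening in m; "grip_force": force on a finger pad.
Only numpy, scipy, OpenCV 4.12 (cv2) and the standard library are available. Lean on these libraries where they do the work, as an engineer would, in place of code of your own. Each camera call takes 0.05 s, during which the arm holds its last target. There are 200 camera calls.

## Working session

There is one attempt and no reset: what is moved stays moved. The work goes in short steps, Python scripts to look and compute and a shell command to move; the robot and the scene stay as the last step left them, time stands still between calls to the robot, and variables do not carry over. Pictures are saved under pics/ and viewed, at most 12 in all, crops included, and the job is handed in when it is done.

```bash
mkdir -p pics
cat > h.py <<'E'
from plant import *
import numpy as np, cv2
def cloud(f):
    K=f["intrinsics"];z=f["range_z"];v,u=np.mgrid[:480,:640]
    P=np.stack([(u-K[0,2])/K[0,0]*z,(v-K[1,2])/K[1,1]*z,z],-1)
    return (P-f["t"])@f["R"]   # R^T(P-t)
E
python3 - <<'E'
from h import *
o=get_obs()
print({k:np.round(v,4).tolist() for k,v in o.items()})
try: print(tcp_to_grasp)
except Exception as e: print(e)
import plant; print([n for n in dir(plant) if n[0]!='_'])
for n in ["scene","side"]:
    f=grab_frame(n); np.savez(n+"0.npz",**f)
    cv2.imwrite(f"pics/{n}0.png",f["frame"][:,:,::-1])
    print(n,f["intrinsics"].tolist(),np.round(-f["R"].T@f["t"],3),np.round(f["R"][2],3))
E
```

```text
{'t': 0.0, 'joint_pos': [-82.5793, 15.1001, -2.8033, 72.1568, -0.0006, 81.1018], 'joint_vel': [-0.0778, 0.0288, -0.0225, -0.0187, 0.004, -0.0436], 'joint_torque': [0.0008, -63.761, 38.4565, 0.0138, -0.0, -0.0], 'ee_pos': [0.1475, -0.5036, 0.2308], 'ee_rot': [-179.9404, -0.0087, 16.3189], 'ft_force': [1.2559, -0.0183, 1.1192], 'ft_torque': [-0.0191, -0.003, 0.0043], 'grip_force': 0.0, 'width': 0.0852}
0.0187
['MotionError', 'get_obs', 'grab_frame', 'job_done', 'tcp_to_grasp']
scene [[624.2700761636282, 0.0, 325.7940426921284], [0.0, 624.2700761636282, 238.91263987717173], [0.0, 0.0, 1.0]] [1.028 0.957 0.733] [-0.416 -0.76  -0.499]
side [[577.9570539329941, 0.0, 314.9615241244969], [0.0, 577.9570539329941, 233.73910677052987], [0.0, 0.0, 1.0]] [0.381 0.971 0.583] [ 0.109 -0.895 -0.432]
```

View pics/scene0.png

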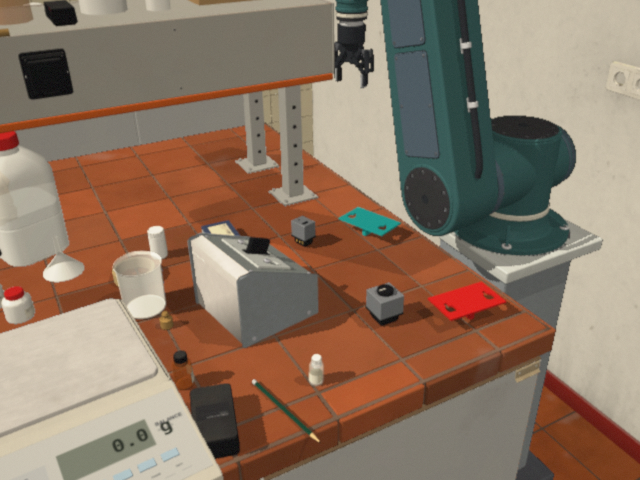

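View pics/side0.png

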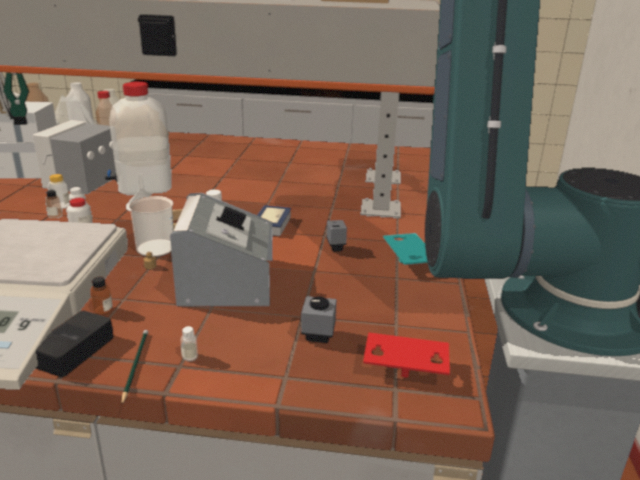

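The scene view shows the console at about (255,285), with a plate and black handle at (258,245) on its panel. The relay is at (303,230) and the timer with its black dial at (385,300); the vial is at (316,370).

Plate-shaped candidates are the aluminium one with a black handle on the panel (258,250), a teal one (370,221) and a red one (467,300). Only the one on the panel is aluminium with a black handle and hangs on the screws. I'll confirm this in a crop while I measure.

```bash
cat > m.py <<'E'
from h import *
fs={n:dict(np.load(n+"0.npz")) for n in["scene","side"]}
f=fs["scene"]; im=f["frame"][:,:,::-1]
a=cv2.resize(im[190:350,180:420],None,fx=3.3,fy=3.3,interpolation=cv2.INTER_CUBIC); cv2.imwrite("pics/crop1.png",a)
for n,f in fs.items():
    C=cloud(f); ok=f["range_z"]>0
    def near(u,v,r=1):
        p=C[v-r:v+r+1,u-r:u+r+1][ok[v-r:v+r+1,u-r:u+r+1]]; return np.round(np.median(p,0),3)
    pts=dict(scene=dict(handle=(258,245),relay=(303,222),timer=(385,288),vial=(316,358),tin=(222,232),table=(345,270),teal=(370,221),red=(467,300),shelfedge=(200,100),shelfleg=(290,130)),
             side=dict(handle=(233,215),relay=(337,227),timer=(319,303),vial=(189,330),tin=(275,215),table=(300,280),teal=(408,248),red=(405,352),shelfedge=(250,83),shelfleg=(386,150)))[n]
    for k,(u,v) in pts.items(): print(n,k,near(u,v))
    # everything overhead / above z .16 inside work region
    m=ok&(C[...,2]>.17)&(C[...,0]>.2)&(C[...,0]<.9)&(abs(C[...,1])<.45)
    print("high",m.sum(), np.round(np.percentile(C[m],[0,2,50,98,100],axis=0),3).tolist() if m.any() else "")
E
python3 m.py
```

```text
scene handle [0.656 0.011 0.14 ]
scene relay [ 0.476 -0.159  0.061]
scene timer [0.469 0.164 0.07 ]
scene vial [0.666 0.257 0.054]
scene tin [ 0.634 -0.263  0.028]
scene table [ 0.447 -0.023 -0.001]
scene teal [ 0.316 -0.129  0.034]
scene red [0.325 0.229 0.033]
scene shelfedge [ 0.617 -0.375  0.307]
scene shelfleg [ 0.39  -0.393  0.189]
high 43338 [[0.2, -0.45, 0.17], [0.221, -0.421, 0.188], [0.401, -0.37, 0.395], [0.883, 0.102, 0.521], [0.9, 0.121, 0.543]]
side handle [0.653 0.013 0.145]
side relay [ 0.47  -0.149  0.062]
side timer [0.469 0.172 0.072]
side vial [0.661 0.258 0.056]
side tin [ 0.628 -0.261  0.029]
side table [ 0.529 -0.018  0.001]
side teal [ 0.317 -0.132  0.035]
side red [0.326 0.23  0.035]
side shelfedge [ 0.706 -0.369  0.313]
side shelfleg [ 0.379 -0.39   0.165]
high 41527 [[0.2, -0.449, 0.17], [0.205, -0.39, 0.187], [0.362, -0.367, 0.39], [0.879, 0.11, 0.515], [0.9, 0.122, 0.531]]
```

View pics/crop1.png

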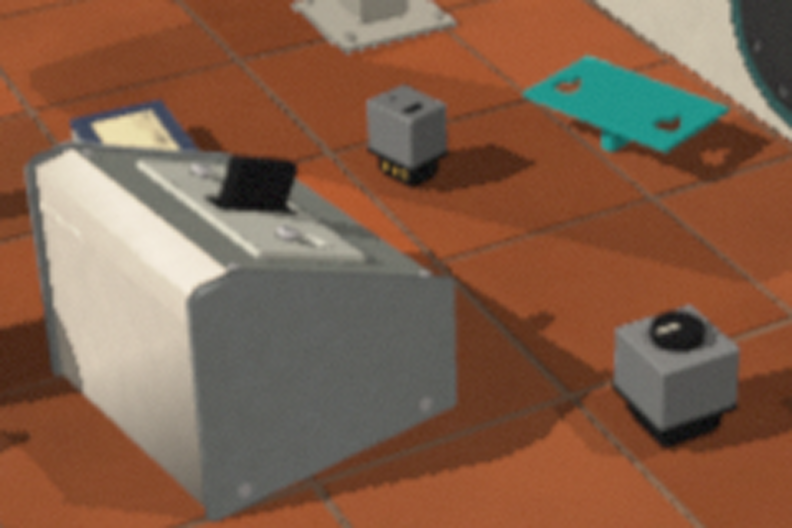

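The crop confirms it: the aluminium plate with the black handle (crop 255,185) hangs on two screw heads (205,170 and 290,235). The teal plate lies upside down, the relay is at (405,120) and the timer with its dial at (680,370). Next I'll measure poses.

```bash
cat > m2.py <<'E'
from h import *
fs={n:dict(np.load(n+"0.npz")) for n in["scene","side"]}
def sel(C,ok,lo,hi): return C[ok&np.all((C>lo)&(C<hi),-1)]
def plane(P,it=300,th=.0025):
    rng=np.random.default_rng(0);best=None
    for _ in range(it):
        a,b,c=P[rng.choice(len(P),3,False)];n=np.cross(b-a,c-a);l=np.linalg.norm(n)
        if l<1e-6: continue
        m=abs((P-a)@(n/l))<th
        if best is None or m.sum()>best.sum(): best=m
    Q=P[best];c=Q.mean(0);n=np.linalg.svd(Q-c,full_matrices=False)[2][2]
    return c,n*np.sign(n[np.argmax(abs(n))]),best.sum()
allp={}
for n,f in fs.items():
    C=cloud(f);ok=f["range_z"]>0
    P=sel(C,ok,[.45,.05,.01],[.85,.16,.10]); c,nn,k=plane(P); print(n,"cheek",c.round(4),nn.round(4),k,"yaw",np.degrees(np.arctan2(-nn[0],nn[1])).round(2))
    P=sel(C,ok,[.52,-.1,.09],[.75,.085,.17]); c,nn,k=plane(P); print(n,"panel",c.round(4),nn.round(4),k,"tilt",np.degrees(np.arccos(nn[2])).round(2),"yaw",np.degrees(np.arctan2(-nn[1],-nn[0])).round(2))
    hsv=cv2.cvtColor(f["frame"],cv2.COLOR_RGB2HSV)
    dark=(hsv[...,2]<60)
    H=sel(C,ok&dark,[.58,-.05,.13],[.72,.06,.2]); print(n,"handle",len(H),np.percentile(H,[2,50,98],axis=0).round(4).tolist())
    for nm,x,y,z in [("relay",.476,-.155,.06),("timer",.469,.168,.062),("vial",.664,.257,.055)]:
        T=sel(C,ok,[x-.06,y-.06,z-.006],[x+.06,y+.06,z+.006]); r=cv2.minAreaRect(T[:,:2].astype(np.float32)*1000); print(n,nm,len(T),np.round(r[0],1),np.round(r[1],1),round(r[2],1),"med z",np.median(T[:,2]).round(4))
    S=sel(C,ok,[.1,-.9,.1],[1.3,-.3,.9]); print(n,"shelf",np.percentile(S,[.2,5,50,95,99.8],axis=0).round(3).tolist())
    B=sel(C,ok,[.18,-.8,.24],[1.,-.3,.6]); 
    for lo,hi in [(.2,.25),(.25,.3),(.3,.5),(.5,.8)]:
        b=B[(B[:,0]>lo)&(B[:,0]<hi)]
        if len(b): print("  x",lo,"zmin/max",np.percentile(b[:,2],[.5,2,98,99.5]).round(3),"y",np.percentile(b[:,1],[1,50,99]).round(3))
    T=sel(C,ok,[.2,-.36,.02],[.85,.36,.25]) ; 
    print(n,"near tall x>.75",len(sel(C,ok,[.75,-.3,.02],[1.1,.3,.5])))
E
python3 m2.py
```

```text
scene cheek [0.6581 0.0982 0.0558] [-0.1669  0.986   0.0034] 2789 yaw 9.61
scene panel [0.6767 0.0113 0.1273] [-0.392  -0.0634  0.9178] 1346 tilt 23.39 yaw 9.18
scene handle 255 [[0.6336, 0.0054, 0.1309], [0.6603, 0.0115, 0.142], [0.6801, 0.0165, 0.1573]]
scene relay 188 [ 473.8 -167.3] [39.8 45.9] 19.2 med z 0.0599
scene timer 396 [468.9 164.3] [56. 56.] 88.7 med z 0.0617
scene vial 74 [664.4 254.8] [15.1 16.7] 11.0 med z 0.0538
scene shelf [[0.124, -0.671, 0.102], [0.185, -0.508, 0.154], [0.71, -0.374, 0.398], [1.011, -0.365, 0.491], [1.064, -0.344, 0.526]]
  x 0.25 zmin/max [0.31  0.314 0.486 0.487] y [-0.418 -0.373 -0.365]
  x 0.3 zmin/max [0.244 0.257 0.486 0.488] y [-0.491 -0.373 -0.365]
  x 0.5 zmin/max [0.309 0.314 0.503 0.512] y [-0.587 -0.373 -0.366]
scene near tall x>.75 30065
side cheek [0.6555 0.0991 0.0559] [-0.1659  0.9861 -0.0049] 3495 yaw 9.55
side panel [0.6598 0.0094 0.1209] [-0.4005 -0.0711  0.9135] 2052 tilt 24.0 yaw 10.06
side handle 279 [[0.6345, 0.007, 0.1306], [0.6557, 0.0128, 0.1422], [0.677, 0.018, 0.1572]]
side relay 198 [ 473.5 -165.3] [37.7 47.2] 15.6 med z 0.061
side timer 467 [470.5 164.6] [58.  53.1] 87.6 med z 0.063
side vial 88 [664.1 257.3] [15.3 15.5] 46.9 med z 0.0558
side shelf [[0.288, -0.789, 0.102], [0.339, -0.465, 0.136], [0.817, -0.371, 0.383], [1.253, -0.364, 0.482], [1.298, -0.343, 0.491]]
  x 0.25 zmin/max [0.31  0.313 0.487 0.487] y [-0.698 -0.371 -0.363]
  x 0.3 zmin/max [0.246 0.264 0.487 0.493] y [-0.601 -0.371 -0.364]
  x 0.5 zmin/max [0.311 0.314 0.487 0.488] y [-0.491 -0.37  -0.364]
side near tall x>.75 15643
```

```bash
cat >> h.py <<'E'
from scipy.spatial.transform import Rotation as Rn
def go(pos,rpy):
    o=get_obs(); d=(np.array(pos)-o["ee_pos"])/.5
    rv=(Rn.from_euler("xyz",rpy,degrees=True)*Rn.from_euler("xyz",o["ee_rot"],degrees=True).inv()).as_rotvec(degrees=True)/45
    print("lin",d.round(4).tolist(),"rot",rv.round(4).tolist(),"t",round(o["t"],2))
E
python3 -c "
from h import *
go([.609,-.002,.257],[180,-24,9.6])"
```

```text
lin [0.923, 1.0033, 0.0522] rot [0.1186, -0.5201, -0.1473] t 0.1
```

```bash
python3 -m creep '{"linear":[[0.02,0.1,0.02],[0.04,0.2,0.04],[0.05,0.3,0.06],[0.06,0.4,0.06],[0.16,0.46,0.07],[0.26,0.53,0.07],[0.36,0.6,0.07],[0.46,0.67,0.07]],"delta_rot":[[0,0,0],[0,0,0],[0,0,0],[0,0,0],[0.02,-0.08,-0.02],[0.04,-0.17,-0.05],[0.06,-0.26,-0.07],[0.08,-0.36,-0.1]],"claw":[1,1,1,1,1,1,1,1]}' 40; python3 -c "
from h import *
go([.609,-.002,.257],[180,-24,9.6])"
```

```text
t: 1.1
ee_pos: [0.3789, -0.1674, 0.2663]
ee_rot: [179.6, -16.7, 11.8]
ft_force: [0.7, -0.5, -0.4]
width: 0.0855
grip_force: 0.0
lin [0.4601, 0.3309, -0.0187] rot [0.0385, -0.1572, -0.0458] t 1.1
```

```bash
python3 -m creep '{"linear":[[0.1,0.07,0],[0.2,0.14,0],[0.3,0.21,-0.01],[0.38,0.27,-0.02],[0.46,0.33,-0.02],[0.46,0.33,-0.02],[0.46,0.33,-0.02]],"delta_rot":[[0.01,-0.05,-0.01],[0.03,-0.1,-0.03],[0.04,-0.157,-0.046],[0.04,-0.157,-0.046],[0.04,-0.157,-0.046],[0.04,-0.157,-0.046],[0.04,-0.157,-0.046]],"claw":[1,1,1,1,1,1,1]}'
python3 - <<'E'
from h import *
f=grab_frame("wrist");np.savez("wrist1.npz",**f);cv2.imwrite("pics/wrist1.png",f["frame"][:,:,::-1])
print(np.round(-f["R"].T@f["t"],3),f["R"].round(3).tolist(), f["intrinsics"][0])
E
```

```text
t: 1.98
ee_pos: [0.607, -0.0038, 0.2558]
ee_rot: [-180.0, -23.8, 9.6]
ft_force: [-0.3, -0.2, 0.1]
width: 0.0854
grip_force: 0.0
[ 0.626 -0.001  0.42 ] [[0.167, -0.986, -0.001], [-0.982, -0.167, -0.087], [0.086, 0.015, -0.996]] [345.31317626   0.         320.69318336]
```

View pics/wrist1.png

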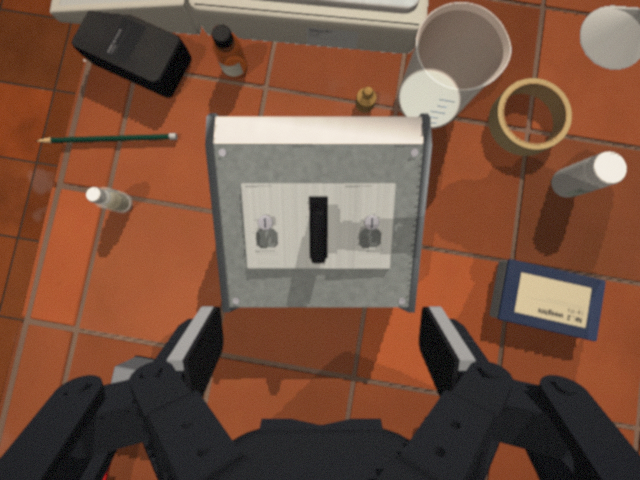

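The wrist view shows the panel from above. The plate spans (241,183)-(396,270), the handle is at (318,228), and the screw heads are at (265,222) and (372,222). I'll take the plate corners and cast rays onto its face.

```bash
cat > m3.py <<'E'
from h import *
from scipy.optimize import least_squares
f=dict(np.load("wrist1.npz"));K=f["intrinsics"];hsv=cv2.cvtColor(f["frame"],cv2.COLOR_RGB2HSV)
print("panel/plate V",hsv[160,300],hsv[190,300],hsv[260,280])
m=((hsv[...,2]>int((int(hsv[160,300,2])+int(hsv[190,300,2]))/2))&(hsv[...,1]<60)).astype(np.uint8); m[:150]=0;m[300:]=0;m[:,:226]=0;m[:,412:]=0
m=cv2.morphologyEx(m,cv2.MORPH_CLOSE,np.ones((25,25),np.uint8))
c=max(cv2.findContours(m,0,2)[0],key=cv2.contourArea);h=cv2.convexHull(c)
q=cv2.approxPolyDP(h,8,True)[:,0];print("corners",q.tolist())
# refine: fit lines to hull sides
dk=((hsv[...,2]<45)).astype(np.uint8);dk[:180]=0;dk[275:]=0;dk[:,:290]=0;dk[:,350:]=0
n_,l,st,ce=cv2.connectedComponentsWithStats(dk);i=1+np.argmax(st[1:,4]);print("handle",st[i],ce[i])
C=cloud(f);ok=f["range_z"]>0
for nm,reg in [("plate",[slice(186,266),slice(248,290)]),("plate2",[slice(186,266),slice(345,392)]),("panel",[slice(150,178),slice(235,400)]),("panelfront",[slice(275,300),slice(240,400)])]:
    P=C[reg[0],reg[1]].reshape(-1,3);P=P[P[:,2]>.08];cc=np.median(P,0);P=P[np.linalg.norm(P-cc,axis=1)<.1];cc=P.mean(0);n=np.linalg.svd(P-cc,full_matrices=False)[2][2];n*=np.sign(n[2]);print(nm,cc.round(4),n.round(3),np.degrees(np.arccos(n[2])).round(2))
n=Rn.from_euler("zy",[9.6,-24],degrees=True).as_matrix()
# pose of plate (x,y,yaw; z=.12, tilt known) from the 4 corners
q=q[np.argsort(q[:,1])];top=q[:2][np.argsort(q[:2,0])];bot=q[-2:][np.argsort(q[-2:,0])]
px=np.r_[top,bot].astype(float)
M=np.array([[.038,.064,.004],[.038,-.064,.004],[-.038,.064,.004],[-.038,-.064,.004]])
def proj(X):
    Y=X@f["R"].T+f["t"];return Y[:,:2]/Y[:,2:]*[K[0,0],K[1,1]]+K[:2,2]
def T(p,z): return lambda X:X@Rn.from_euler("ZY",[p[2],-24],degrees=True).as_matrix().T+[p[0],p[1],z]
s=least_squares(lambda p:(proj(T(p,.12)(M))-px).ravel(),[.669,.008,9.6]);print("fixed z:",s.x.round(4),s.fun.round(1))
s=least_squares(lambda p:(proj(T(p,p[3]*.1)(M))-px).ravel(),[.669,.008,9.6,1.2]);print("free z:",s.x.round(4),s.fun.round(1))
o=s.x;print("pred screws",proj(T(s.x,s.x[3]*.1)(np.array([[.006,.045,.01],[.006,-.045,.01],[.0,0,.034]]))).round(1))
E
python3 m3.py
```

```text
panel/plate V [ 33  18 131] [ 21  22 193] [ 21  22 196]
corners [[395, 185], [389, 267], [247, 266], [242, 183]]
handle [310 198  17  64 981] [318.22528033 228.62793068]
plate [0.6551 0.0494 0.1236] [-0.416 -0.067  0.907] 24.95
plate2 [ 0.6696 -0.0353  0.1237] [-0.415 -0.076  0.907] 24.94
panel [0.7111 0.0162 0.1415] [-0.404 -0.068  0.912] 24.16
panelfront [ 0.6096 -0.0029  0.0956] [-0.405 -0.068  0.912] 24.23
fixed z: [6.6310e-01 7.2000e-03 9.0493e+00] [-0.9 -0.7  0.9 -1.2 -0.3  0.8  0.2  1.2]
free z: [6.6350e-01 7.3000e-03 9.0503e+00 1.1656e+00] [ 0.1 -0.2  0.  -0.7  0.5  0.3 -0.6  0.7]
pred screws [[265.3 221.8]
 [371.1 222.8]
 [317.8 238.1]]
```

```bash
python3 -c "
from h import *
n=np.array([-.4012,-.0671,.9135]);o=np.array([.6636,.0074,.12])
go(o+.06*n,[180,-24,9.5]);go(o+.0085*n,[180,-24,9.5])"
```

```text
lin [0.0654, 0.0152, -0.1625] rot [-0.0001, -0.004, -0.0023] t 2.02
lin [0.1067, 0.0221, -0.2566] rot [-0.0001, -0.004, -0.0023] t 2.02
```

```bash
python3 -m creep '{"linear":[[0.03,0.007,-0.08],[0.065,0.015,-0.162],[0.065,0.015,-0.162],[0.08,0.018,-0.195],[0.095,0.02,-0.23],[0.107,0.022,-0.256],[0.107,0.022,-0.256],[0.107,0.022,-0.256]],"delta_rot":[[0,-0.004,-0.002],[0,-0.004,-0.002],[0,-0.004,-0.002],[0,-0.004,-0.002],[0,-0.004,-0.002],[0,-0.004,-0.002],[0,-0.004,-0.002],[0,-0.004,-0.002]],"claw":[0.4,0.4,0.4,0.4,0.4,0.4,0.4,0.1]}' 50
python3 -m creep '{"linear":[[0,0,0],[0,0,0],[0,0,0]],"delta_rot":[[0,0,0],[0,0,0],[0,0,0]],"claw":[0,0,0]}' 50
python3 -c "
from h import *
print(get_obs()['ft_force'])
f=grab_frame('scene');cv2.imwrite('pics/g.png',cv2.resize(f['frame'][190:350,180:340,::-1],None,fx=3.5,fy=3.5))
n=np.array([-.4012,-.0671,.9135]);o=np.array([.6636,.0074,.12]);p=get_obs()['ee_pos']; R=Rn.from_euler('ZY',[9.5,-24],degrees=True).as_matrix(); print((R.T@(p-o)).round(4)); print((R@[.016,0,0]/.5).round(4),(R@[0,0,.03]/.5).round(4))"
```

```text
t: 3.02
ee_pos: [0.6611, 0.0069, 0.1293]
ee_rot: [180.0, -24.1, 9.5]
ft_force: [0.3, 0.6, 0.1]
width: 0.0173
grip_force: 0.0
t: 3.4
ee_pos: [0.6611, 0.0069, 0.1294]
ee_rot: [180.0, -24.1, 9.5]
ft_force: [-5.1, -1.6, 5.3]
width: 0.0108
grip_force: 49.8
[-5.14976321 -1.56083245  5.31306654]
[ 0.0015 -0.0001  0.0097]
[0.0288 0.0048 0.013 ] [-0.0241 -0.004   0.0548]
```

View pics/g.png

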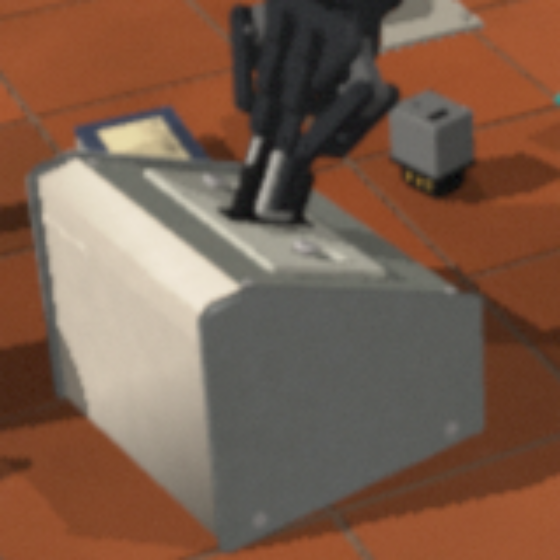

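The fingers hold the handle at 10.8 mm opening with 50 N. Next I slide it up the slope by 16 mm.

```bash
python3 -m creep '{"linear":[[0.0065,0.001,0.0045],[0.0138,0.0022,0.0077],[0.021,0.0034,0.011],[0.028,0.0046,0.0142],[0.028,0.0046,0.0142],[0.028,0.0046,0.0142]],"delta_rot":[[0,0,0],[0,0,0],[0,0,0],[0,0,0],[0,0,0],[0,0,0]],"claw":[0,0,0,0,0,0]}'
python3 - <<'E'
from h import *
o=np.array([.6636,.0074,.12]);p=get_obs()['ee_pos']; R=Rn.from_euler('ZY',[9.5,-24],degrees=True).as_matrix(); print((R.T@(p-o)).round(4),R.T@get_obs()['ft_force'])
f=grab_frame('scene');cv2.imwrite('pics/g2.png',cv2.resize(f['frame'][190:350,180:340,::-1],None,fx=3.5,fy=3.5))
f=grab_frame('wrist');cv2.imwrite('pics/g3.png',cv2.resize(f['frame'][:330,140:500,::-1],None,fx=1.8,fy=1.8))
E
```

```text
t: 4.2
ee_pos: [0.675, 0.0095, 0.1358]
ee_rot: [180.0, -24.0, 9.5]
ft_force: [-4.9, -0.4, 3.4]
width: 0.011
grip_force: 49.8
[0.017  0.0002 0.0097] [-3.08915761  0.38039743  5.09190676]
```

View pics/g3.png

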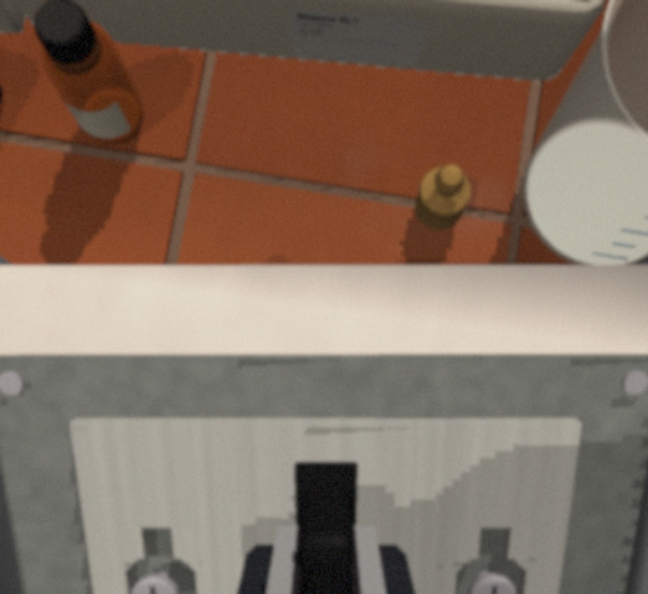

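The heads stand amid the wide openings (crop 155,590 and 493,590). I'll lift along the normal.

```bash
python3 -m creep '{"linear":[[-0.004,-0.0007,0.009],[-0.008,-0.0013,0.018],[-0.012,-0.002,0.0274],[-0.016,-0.0027,0.0365]],"delta_rot":[[0,0,0],[0,0,0],[0,0,0],[0,0,0]],"claw":[0,0,0,0]}'; python3 -m creep '{"linear":[[-0.016,-0.0027,0.0365],[-0.05,-0.008,0.1],[-0.08,-0.012,0.16],[-0.08,-0.012,0.16]],"delta_rot":[[0,0,0],[0,0,0],[0,0,0],[0,0,0]],"claw":[0,0,0,0]}'
python3 - <<'E'
from h import *
f=grab_frame('side');cv2.imwrite('pics/s2.png',f['frame'][...,::-1])
w=grab_frame('wrist');np.savez('w2.npz',**w)
E
```

```text
t: 4.8
ee_pos: [0.6669, 0.008, 0.154]
ee_rot: [180.0, -24.0, 9.5]
ft_force: [-0.0, -0.8, -2.1]
width: 0.0112
grip_force: 48.7
t: 5.3
ee_pos: [0.6274, 0.0018, 0.2363]
ee_rot: [179.9, -24.3, 9.6]
ft_force: [0.5, 0.5, -1.3]
width: 0.011
grip_force: 48.9
```

View pics/s2.png

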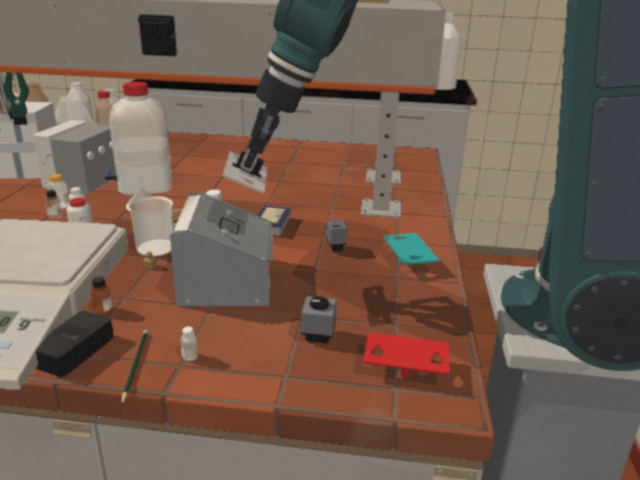

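```bash
python3 -c "
from h import *
go([.45,.005,.06],[180,0,9.5]);go([.45,.005,.016],[180,0,9.5])"
```

```text
lin [-0.354, 0.0059, -0.3465] rot [-0.0882, 0.5268, -0.0006] t 5.4
lin [-0.354, 0.0059, -0.4345] rot [-0.0882, 0.5268, -0.0006] t 5.4
```

```bash
python3 -m creep '{"linear":[[-0.09,0.002,0],[-0.18,0.003,-0.03],[-0.27,0.004,-0.08],[-0.354,0.006,-0.16],[-0.354,0.006,-0.25],[-0.354,0.006,-0.31],[-0.354,0.006,-0.346],[-0.354,0.006,-0.346]],"delta_rot":[[-0.02,0.12,0],[-0.04,0.26,0],[-0.065,0.39,0],[-0.088,0.527,0],[-0.088,0.527,0],[-0.088,0.527,0],[-0.088,0.527,0],[-0.088,0.527,0]],"claw":[0,0,0,0,0,0,0,0]}'; python3 -m creep '{"linear":[[0,0,-0.03],[0,0,-0.055],[0,0,-0.075],[0,0,-0.086],[0,0,-0.09],[0,0,-0.09]],"delta_rot":[[0,0,0],[0,0,0],[0,0,0],[0,0,0],[0,0,0],[0,0,0]],"claw":[0,0,0,0,0,0]}'; python3 -c "
from h import *
go([.45,.005,.0097],[180,0,9.5])"
```

```text
t: 6.4
ee_pos: [0.4489, 0.0054, 0.0589]
ee_rot: [-179.9, 0.2, 9.5]
ft_force: [1.2, -0.1, -1.9]
width: 0.0107
grip_force: 48.8
t: 7.15
ee_pos: [0.4501, 0.0051, 0.0158]
ee_rot: [-180.0, -0.0, 9.5]
ft_force: [0.4, -0.4, -1.0]
width: 0.0112
grip_force: 48.9
lin [-0.0003, -0.0001, -0.0121] rot [-0.0004, 0.0001, -0.0007] t 7.15
```

Now creep down to contact.

```bash
python3 -m creep '{"linear":[[0,0,-0.003],[0,0,-0.006],[0,0,-0.009],[0,0,-0.009]],"delta_rot":[[0,0,0],[0,0,0],[0,0,0],[0,0,0]],"claw":[0,0,0,0]}'; python3 -m creep '{"linear":[[0,0,-0.001],[0,0,-0.002],[0,0,-0.003],[0,0,-0.003]],"delta_rot":[[0,0,0],[0,0,0],[0,0,0],[0,0,0]],"claw":[0,0,0,0]}'
```

```text
t: 7.65
ee_pos: [0.4499, 0.0051, 0.011]
ee_rot: [-180.0, 0.0, 9.5]
ft_force: [-0.1, 0.6, -2.1]
width: 0.011
grip_force: 48.9
t: 8.15
ee_pos: [0.45, 0.0051, 0.0096]
ee_rot: [-180.0, 0.0, 9.5]
ft_force: [0.6, 0.9, -2.4]
width: 0.0112
grip_force: 48.9
```

```bash
python3 -m creep '{"linear":[[0,0,-0.001],[0,0,-0.002],[0,0,-0.003],[0,0,-0.003]],"delta_rot":[[0,0,0],[0,0,0],[0,0,0],[0,0,0]],"claw":[0,0,0,0]}'; python3 -c "
from h import *
f=grab_frame('side');C=cloud(f);ok=f['range_z']>0
im=f['frame'];cv2.imwrite('pics/s3.png',cv2.resize(im[190:400,150:470,::-1],None,fx=2.4,fy=2.4,interpolation=2))
hsv=cv2.cvtColor(im,cv2.COLOR_RGB2HSV)
m=ok&(hsv[...,1]<60)&(hsv[...,2]>110)&(C[...,0]>.38)&(C[...,0]<.52)&(abs(C[...,1])<.09)&(C[...,2]<.03)
P=C[m];print(len(P),np.percentile(P,[2,50,98],axis=0).round(4))
m=ok&(C[...,0]>.4)&(C[...,0]<.55)&(C[...,1]<-.08)&(C[...,1]>-.12);print('table z',np.median(C[m],0))"
```

```text
t: 8.65
ee_pos: [0.4501, 0.0051, 0.009]
ee_rot: [180.0, -0.0, 9.5]
ft_force: [-5.9, 1.0, 23.0]
width: 0.0112
grip_force: 52.5
721 [[ 0.4045 -0.0536  0.0008]
 [ 0.4434  0.0308  0.0053]
 [ 0.4907  0.0685  0.0077]]
table z [ 0.49221122 -0.09925213  0.00093258]
```

The plate touches down with 23 N. I'll ease off, release and rise, then look at the relay and socket.

```bash
python3 -m creep '{"linear":[[0,0,0.001],[0,0,0.001],[0,0,0.001],[0,0,0.001],[0,0,0.03],[0,0,0.1],[0,0,0.2],[0,0,0.3]],"delta_rot":[[0,0,0],[0,0,0],[0,0,0],[0,0,0],[0,0,0],[0,0,0],[0,0,0],[0,0,0]],"claw":[0.4,0.4,0.4,0.4,0.4,0.6,1,1]}'; python3 -m creep '{"linear":[[0,-0.1,0.06],[-0.02,-0.2,0.1],[-0.04,-0.25,0.1],[-0.04,-0.25,0.1]],"delta_rot":[[0,0,0],[0,0,0],[0,0,0],[0,0,0]],"claw":[1,1,1,1]}'
python3 - <<'E'
from h import *
f=grab_frame("wrist");np.savez("wrist3.npz",**f);cv2.imwrite("pics/wrist3.png",f["frame"][:,:,::-1])
print(np.round(-f["R"].T@f["t"],3))
E
```

```text
t: 9.7
ee_pos: [0.4496, 0.0051, 0.1597]
ee_rot: [-180.0, 0.0, 9.5]
ft_force: [1.1, -0.2, 0.1]
width: 0.0844
grip_force: 0.0
t: 10.2
ee_pos: [0.4296, -0.1213, 0.2082]
ee_rot: [-180.0, 0.0, 9.4]
ft_force: [0.2, 0.2, -0.7]
width: 0.0853
grip_force: 0.0
[ 0.513 -0.108  0.351]
```

View pics/wrist3.png

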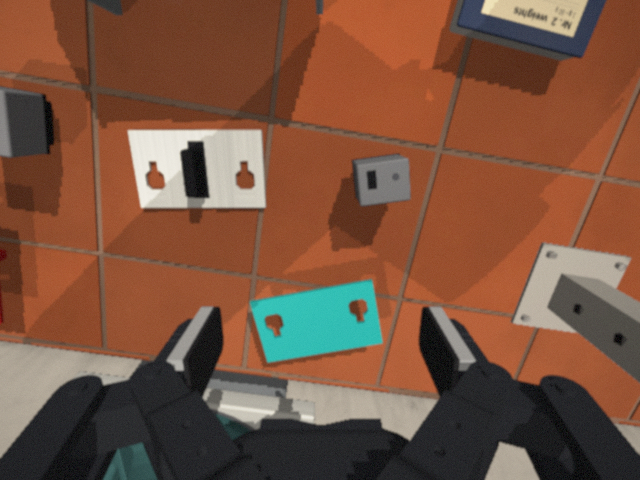

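The plate lies flat with handle up at (197,170). The relay's top is at (385,180) and the teal decoy at (318,322). Next I measure the relay top against its 60 mm plane.

```bash
cat > m4.py <<'E'
from h import *
f=dict(np.load("wrist3.npz"));K=f["intrinsics"];C=cloud(f);ok=f["range_z"]>0
m=(ok&(C[...,2]>.05)&(C[...,2]<.07)).astype(np.uint8);m[:,:330]=0;m[:,430:]=0;m[:140]=0;m[220:]=0
P=C[m>0];print(len(P),"z",np.median(P[:,2]).round(4))
def ray(u,v,z):
    d=f["R"].T@np.linalg.solve(K,[u,v,1.]);c=-f["R"].T@f["t"];return c+d*(z-c[2])/d[2]
c=max(cv2.findContours(m,0,2)[0],key=cv2.contourArea)[:,0]
W=np.array([ray(u,v,.06)[:2] for u,v in c],np.float32)*1000
print("ray rect",cv2.minAreaRect(W)); print("depth rect",cv2.minAreaRect((P[:,:2]*1000).astype(np.float32)),P.mean(0).round(4))
# colour edge
hsv=cv2.cvtColor(f["frame"],cv2.COLOR_RGB2HSV);print(hsv[190,395],hsv[190,357],hsv[170,405])
g=((hsv[...,1]<60)&(hsv[...,2]>hsv[190,395,2]-18)).astype(np.uint8);g[:,:330]=0;g[:,430:]=0;g[:140]=0;g[220:]=0
g=cv2.morphologyEx(g,cv2.MORPH_CLOSE,np.ones((9,9),np.uint8));c=max(cv2.findContours(g,0,2)[0],key=cv2.contourArea)[:,0]
print(cv2.minAreaRect(np.array([ray(u,v,.06)[:2] for u,v in c],np.float32)*1000))
# placed plate
p=((hsv[...,1]<50)&(hsv[...,2]>150)).astype(np.uint8);p[:,:110]=0;p[:,290:]=0;p[:110]=0;p[230:]=0
c=max(cv2.findContours(p,0,2)[0],key=cv2.contourArea)[:,0];print("plate",cv2.minAreaRect(np.array([ray(u,v,.004)[:2] for u,v in c],np.float32)*1000)); Q=C[(p>0)&ok];print(np.percentile(Q[:,2],[5,50,95]))
E
python3 m4.py
```

```text
2281 z 0.0597
ray rect ((473.9891357421875, -167.45431518554688), (36.77033615112305, 44.35469055175781), 16.695323944091797)
depth rect ((473.31988525390625, -168.27798461914062), (36.2412223815918, 44.00765609741211), 16.948692321777344) [ 0.4743 -0.1675  0.0595]
[  0   6 127] [90  9 55] [ 23   8 125]
((474.54217529296875, -168.40066528320312), (36.90898132324219, 41.89500427246094), 16.90817642211914)
plate ((447.8870544433594, 3.6677780151367188), (75.50489044189453, 128.38758850097656), 9.365673065185547)
[0.00228287 0.00369313 0.00493314]
```

```bash
python3 -c "
from h import *
go([.4742,-.1675,.10],[180,0,16.8]);go([.4742,-.1675,.025],[180,0,16.8])"
```

```text
lin [0.0888, -0.0944, -0.2161] rot [-0.0006, -0.0004, 0.1637] t 10.25
lin [0.0888, -0.0944, -0.3661] rot [-0.0006, -0.0004, 0.1637] t 10.25
```

```bash
python3 -m creep '{"linear":[[0.04,-0.045,-0.05],[0.089,-0.094,-0.12],[0.089,-0.094,-0.2],[0.089,-0.094,-0.216],[0.089,-0.094,-0.28],[0.089,-0.094,-0.33],[0.089,-0.094,-0.366],[0.089,-0.094,-0.366]],"delta_rot":[[0,0,0.08],[0,0,0.164],[0,0,0.164],[0,0,0.164],[0,0,0.164],[0,0,0.164],[0,0,0.164],[0,0,0.164]],"claw":[0.8,0.8,0.8,0.8,0.8,0.8,0.8,0.8]}' 40;python3 -m creep '{"linear":[[0,0,0],[0,0,0],[0,0,0],[0,0,0]],"delta_rot":[[0,0,0],[0,0,0],[0,0,0],[0,0,0]],"claw":[0.5,0.3,0.3,0.3]}' 40; python3 -c "
from h import *
print(get_obs()['ft_force'])"
```

```text
t: 11.25
ee_pos: [0.4744, -0.1661, 0.0254]
ee_rot: [-179.9, 0.0, 17.0]
ft_force: [1.2, 0.4, 0.1]
width: 0.0683
grip_force: 0.0
t: 11.75
ee_pos: [0.4752, -0.167, 0.0265]
ee_rot: [180.0, -0.1, 16.9]
ft_force: [-1.4, 1.5, 7.2]
width: 0.0434
grip_force: 39.9
[-1.38058795  1.4750447   7.23634242]
```

```bash
python3 -m creep '{"linear":[[0,0,0.03],[0,0,0.1],[0,0,0.2],[0,0,0.3],[0,0,0.4],[0,0.05,0.42]],"delta_rot":[[0,0,0],[0,0,0],[0,0,0],[0,0,0],[0,0,0],[0,0,0]],"claw":[0.3,0.3,0.3,0.3,0.3,0.3]}'; python3 -c "
from h import *
o=np.array([.6636,.0074,.12]);n=np.array([-.4012,-.0671,.9135])
go(o+.13*n,[180,-24,9.5])"
```

```text
t: 12.5
ee_pos: [0.4756, -0.1429, 0.2391]
ee_rot: [179.8, -0.2, 16.8]
ft_force: [0.8, 0.9, -1.6]
width: 0.0435
grip_force: 41.2
lin [0.2717, 0.2831, -0.0006] rot [0.1249, -0.5134, -0.1593] t 12.5
```

```bash
python3 -m creep '{"linear":[[0.06,0.06,0],[0.12,0.12,0],[0.18,0.19,0],[0.23,0.24,0],[0.272,0.283,0],[0.272,0.283,0],[0.272,0.283,0],[0.272,0.283,0]],"delta_rot":[[0.025,-0.1,-0.03],[0.05,-0.21,-0.065],[0.08,-0.32,-0.1],[0.1,-0.43,-0.13],[0.125,-0.513,-0.159],[0.125,-0.513,-0.159],[0.125,-0.513,-0.159],[0.125,-0.513,-0.159]],"claw":[0.3,0.3,0.3,0.3,0.3,0.3,0.3,0.3]}'
python3 - <<'E'
from h import *
f=grab_frame("wrist");np.savez("wrist4.npz",**f);cv2.imwrite("pics/wrist4.png",f["frame"][:,:,::-1])
o=np.array([.6636,.0074,.12]);R=Rn.from_euler('ZY',[9.5,-24],degrees=True).as_matrix();K=f["intrinsics"]
X=np.array([[.0145,.0185,0],[.0145,-.0185,0],[-.0145,-.0185,0],[-.0145,.0185,0],[.006,.045,.01],[.006,-.045,.01]])@R.T+o
Y=X@f["R"].T+f["t"];print((Y[:,:2]/Y[:,2:]*K[0,0]+K[:2,2]).round(1).tolist())
g=grab_frame("scene");np.savez("scene4.npz",**g);g=grab_frame("side");np.savez("side4.npz",**g)
E
```

```text
t: 13.5
ee_pos: [0.6104, -0.0011, 0.2354]
ee_rot: [-179.8, -23.7, 9.6]
ft_force: [0.6, -0.7, -1.4]
width: 0.0431
grip_force: 41.2
[[297.7, 209.0], [344.0, 209.1], [343.1, 243.2], [298.4, 243.1], [263.2, 222.7], [378.4, 222.9]]
```

View pics/wrist4.png

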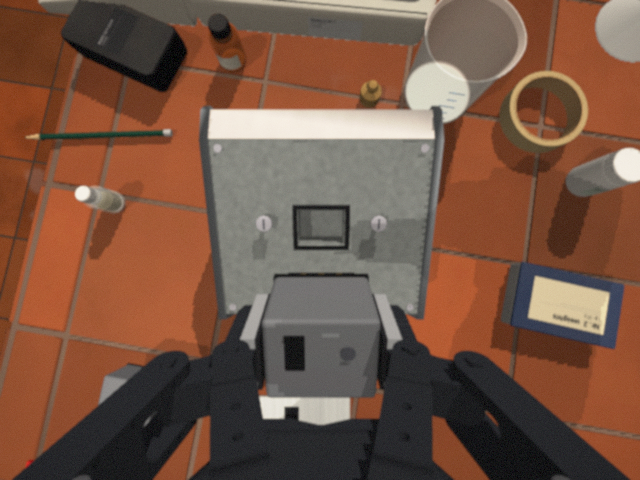

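The wrist view shows the open socket (295-348, 206-248) and the screw heads at (264,223) and (379,223). The relay is upright in the fingers, its top at (320,340). I'll measure socket, screws and in-hand relay in the same image.

```bash
cat > m5.py <<'E'
from h import *
import sys
f=dict(np.load(sys.argv[1]));K=f["intrinsics"];C=cloud(f);ok=f["range_z"]>0
o=np.array([.6636,.0074,.12]);R=Rn.from_euler('ZY',[9.5,-24],degrees=True).as_matrix();n=R[:,2]
def ray(u,v,h):
    d=f["R"].T@np.linalg.solve(K,[u,v,1.]);c=-f["R"].T@f["t"];return R.T@(c+d*(((o+h*n-c)@n)/(d@n))-o)
hsv=cv2.cvtColor(f["frame"],cv2.COLOR_RGB2HSV);V=cv2.GaussianBlur(hsv[...,2],(3,3),0)
print("row 225",V[225,284:302].tolist(),V[225,340:358].tolist());print("col 320",V[198:218,320].tolist(),V[234:256,320].tolist())
dk=(V<60).astype(np.uint8);dk[:195]=0;dk[260:]=0;dk[:,:284]=0;dk[:,360:]=0
nl,l,st,ce=cv2.connectedComponentsWithStats(dk);i=1+np.argmax(st[1:,4]);print("rim",st[i])
c=cv2.findContours((l==i).astype(np.uint8),cv2.RETR_CCOMP,cv2.CHAIN_APPROX_NONE)[0]
for k in c:
    if cv2.contourArea(k)>200:
        W=np.array([ray(u,v,0)[:2]*1000 for u,v in k[:,0]],np.float32);r=cv2.minAreaRect(W);print("rim rect panel mm",np.round(r[0],2),np.round(r[1],1),round(r[2],2),"bbox",W.min(0),W.max(0))
for u0,v0 in[(264,223),(379,223)]:
    w=V[v0-14:v0+15,u0-14:u0+15].astype(int);b=(w>175).astype(np.uint8);nl,l,st,ce=cv2.connectedComponentsWithStats(b);j=l[14,14] or 1+np.argmax(st[1:,4]);u,v=ce[j]+[u0-14,v0-14];print("screw",round(u,1),round(v,1),st[j,4],(ray(u,v,.01)*1000).round(1))
# relay in the hand, tool frame
ob=get_obs();T=Rn.from_euler("xyz",ob["ee_rot"],degrees=True).as_matrix();p=ob["ee_pos"]
P=(C[ok]-p)@T;q=P[(abs(P[:,0])<.03)&(abs(P[:,1])<.0205)&(P[:,2]>-.045)&(P[:,2]<-.02)]
z0=np.median(q[:,2]);q=q[abs(q[:,2]-z0)<.004];cc=q.mean(0);nn=np.linalg.svd(q-cc,full_matrices=False)[2][2];nn*=np.sign(nn[2])
print("relay top tool z",z0.round(4),"normal in tool (deg off)",np.degrees(nn[:2]).round(2),"x range",np.percentile(q[:,0],[1,99]).round(4),"y",np.percentile(q[:,1],[1,99]).round(4),len(q))
# front (+x) edge etc by rect
r=cv2.minAreaRect((q[:,:2]*1000).astype(np.float32));print("rect",r)
print("tcp in panel mm",(R.T@(p-o)*1000).round(2),"tool yaw in panel frame",Rn.from_matrix(R.T@T).as_euler("xyz",degrees=True).round(2))
E
python3 m5.py wrist4.npz
```

```text
row 225 [131, 132, 133, 133, 134, 135, 132, 121, 96, 65, 42, 38, 50, 67, 73, 74, 77, 82] [107, 101, 94, 87, 76, 58, 40, 34, 45, 72, 103, 121, 126, 125, 121, 118, 117, 115]
col 320 [134, 135, 134, 134, 131, 123, 103, 74, 46, 33, 39, 60, 85, 102, 108, 109, 107, 107, 108, 110] [103, 94, 83, 73, 70, 82, 103, 121, 131, 137, 134, 112, 74, 43, 41, 66, 99, 122, 129, 129, 129, 129]
rim [293 206  56  43 570]
rim rect panel mm [-0.88  0.05] [35.8 44.8] 0.15 bbox [-18.83296  -22.394737] [17.052053 22.48946 ]
rim rect panel mm [-1.26  0.11] [33.3 40.9] 0.12 bbox [-17.936829 -20.34128 ] [15.396452 20.541517]
screw 262.8 221.2 77 [ 7.2 45.2 10. ]
screw 378.2 218.8 34 [  9.3 -44.6  10. ]
relay top tool z -0.033 normal in tool (deg off) [-1.37  0.04] x range [-0.0189  0.0159] y [-0.02    0.0201] 8895
rect ((-1.895639419555664, 0.020839691162109375), (41.176055908203125, 36.606292724609375), 89.5974349975586)
tcp in panel mm [ -2.21   0.55 127.14] tool yaw in panel frame [-1.7977e+02  2.7000e-01  8.0000e-02]
```

```bash
python3 -m creep '{"linear":[[0,0,0],[0,0,0]],"delta_rot":[[0,0,0],[0,0,0]],"claw":[0.3,0.3]}'
python3 - <<'E'
from h import *
f=grab_frame("wrist");np.savez("wrist5.npz",**f)
g=grab_frame("side");np.savez("side5.npz",**g); s=grab_frame("scene")
ob=get_obs();T=Rn.from_euler("xyz",ob["ee_rot"],degrees=True).as_matrix();p=ob["ee_pos"]
def fit(q):
    c=q.mean(0);n=np.linalg.svd(q-c,full_matrices=False)[2][2];return c,n*np.sign(n[np.argmax(abs(n))])
C=cloud(f)
for nm,sl in[("relay top",(slice(318,388),slice(275,368))),("relay slanted rows<300?",(slice(282,302),slice(285,358))),("panel back",(slice(148,196),slice(225,425))),("panel front",(slice(255,300),slice(235,268)))]:
    q=((C[sl]-p)@T).reshape(-1,3);c,n=fit(q);q=q[abs((q-c)@n)<.004];c,n=fit(q);print(nm,(c*1000).round(1),n.round(3),"deg",np.degrees(n[:2]).round(2))
for nm,v in[("side",g),("scene",s)]:
    C=cloud(v);P=(C[v["range_z"]>0]-p)@T
    b=P[(abs(P[:,0])<.024)&(abs(P[:,1])<.026)&(P[:,2]>-.04)&(P[:,2]<.03)]
    if len(b):
        for lo in(-.036,-.028,-.0,.01,.02):
            k=b[(b[:,2]>lo)&(b[:,2]<lo+.008)]
            if len(k)>5: print(nm,lo,len(k),np.percentile(k[:,:2],[3,97],axis=0).round(4).tolist())
im=g["frame"];Y=p@g["R"].T+g["t"];u,v=(Y[:2]/Y[2]*g["intrinsics"][0,0]+g["intrinsics"][:2,2]).astype(int);print(u,v)
a=cv2.resize(im[max(v-50,0):v+60,u-70:u+70,::-1],None,fx=5,fy=5,interpolation=2);cv2.imwrite("pics/side5.png",a)
E
python3 m5.py wrist5.npz
```

```text
t: 13.9
ee_pos: [0.6105, -0.0005, 0.2351]
ee_rot: [-179.8, -23.7, 9.6]
ft_force: [-0.5, -0.3, -1.7]
width: 0.0435
grip_force: 41.2
relay top [  1.   1. -33.] [ 0.021 -0.004  1.   ] deg [ 1.21 -0.2 ]
relay slanted rows<300? [ 15.6   1.  -10.6] [1.    0.    0.008] deg [5.729e+01 3.000e-02]
panel back [ 46.8   3.8 126.7] [0.011 0.004 1.   ] deg [0.61 0.22]
panel front [-33.4 -53.8 105. ] [-0.195  0.966  0.169] deg [-11.19  55.35]
side -0.036 69 [[-0.0183, -0.0252], [0.0168, 0.0205]]
side -0.028 43 [[-0.0187, -0.0251], [0.0169, 0.0076]]
side -0.0 79 [[-0.0179, -0.0246], [0.0169, -0.0041]]
side 0.01 68 [[-0.013, -0.0202], [0.0116, -0.0132]]
side 0.02 27 [[-0.0114, -0.018], [0.0088, -0.0116]]
scene -0.036 122 [[-0.015, -0.0246], [0.0163, 0.024]]
scene -0.028 85 [[-0.0051, -0.0256], [0.0168, 0.02]]
scene -0.0 123 [[-0.0174, -0.0228], [0.0166, 0.0206]]
scene 0.01 94 [[-0.0154, -0.0182], [0.0115, 0.0173]]
scene 0.02 61 [[-0.0129, -0.0175], [0.0107, 0.0134]]
255 168
row 225 [130, 129, 130, 132, 134, 135, 133, 130, 116, 88, 58, 40, 40, 58, 75, 79, 76, 78] [109, 107, 100, 89, 79, 68, 51, 35, 34,
[... 178 characters left out ...]
122, 132, 138, 135, 114, 75, 43, 42, 67, 98, 121, 129, 130, 129, 129]
rim [294 206  56  44 558]
rim rect panel mm [-1.18 -0.05] [36.6 45. ] 0.14 bbox [-19.448479 -22.581978] [17.172644 22.459402]
rim rect panel mm [-1.11  0.24] [33.2 40.9] 0.17 bbox [-17.775106 -20.247807] [15.526162 20.700108]
screw 263.3 220.9 73 [ 7.5 45.4 10. ]
screw 378.9 218.8 33 [  9.4 -44.5  10. ]
relay top tool z -0.0328 normal in tool (deg off) [-1.35  0.02] x range [-0.0189  0.0159] y [-0.02    0.0201] 8889
rect ((-1.8855457305908203, 0.001800537109375), (36.97084426879883, 40.98655700683594), 0.007374178152531385)
tcp in panel mm [ -2.23   1.06 126.98] tool yaw in panel frame [-1.7975e+02  2.7000e-01  1.0000e-01]
```

View pics/side5.png

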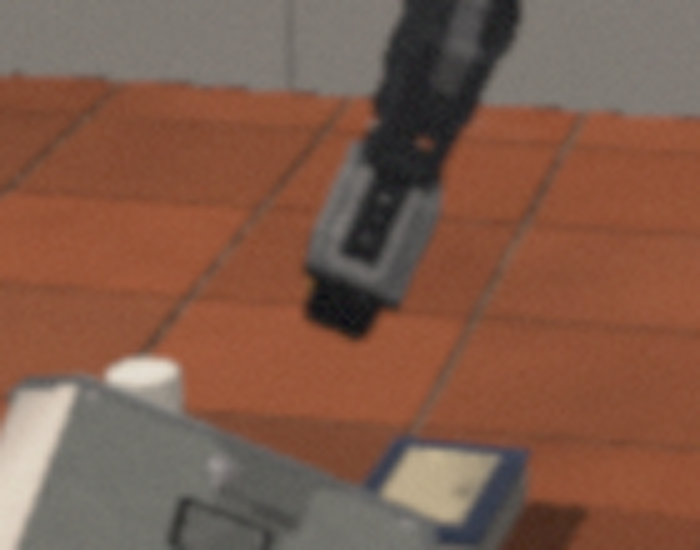

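The side crop shows the relay straight in the fingers, foot down at (340,305). The socket measures about (-1.1,+0.1) mm in my panel frame and the relay sits -1.4 mm along tool x. I aim TCP at panel (+0.3,+0.1) mm.

```bash
cat > t.py <<'E'
from h import *
import sys
o=np.array([.6636,.0074,.12]);R=Rn.from_euler('ZY',[9.5,-24],degrees=True).as_matrix()
x,y=float(sys.argv[1]),float(sys.argv[2])
ob=get_obs();print("tcp panel mm",(R.T@(ob["ee_pos"]-o)*1000).round(2),"force panel",(R.T@ob["ft_force"]).round(1),"mom",(R.T@ob["ft_torque"]).round(2),ob["ee_rot"].round(2))
for z in map(float,sys.argv[3:]): print(z,end=" ");go(o+R@np.array([x,y,z])/1000,[180,-24,9.6])
E
python3 t.py .3 .1 60 35
```

```text
tcp panel mm [ -2.23   1.06 126.98] force panel [ 0.4  0.7 -0.8] mom [0.09 0.43 0.06] [-179.8   -23.73    9.61]
60.0 lin [0.0586, 0.0079, -0.1203] rot [-0.003, -0.0065, -0.0021] t 14.05
35.0 lin [0.0787, 0.0112, -0.166] rot [-0.003, -0.0065, -0.0021] t 14.05
```

```bash
python3 -m creep '{"linear":[[0.02,0.003,-0.04],[0.04,0.005,-0.08],[0.0586,0.0079,-0.12],[0.068,0.0095,-0.143],[0.0787,0.0112,-0.166],[0.0787,0.0112,-0.166],[0.0787,0.0112,-0.166]],"delta_rot":[[-0.003,-0.0065,-0.002],[-0.003,-0.0065,-0.002],[-0.003,-0.0065,-0.002],[-0.003,-0.0065,-0.002],[-0.003,-0.0065,-0.002],[-0.003,-0.0065,-0.002],[-0.003,-0.0065,-0.002]],"claw":[0.3,0.3,0.3,0.3,0.3,0.3,0.3]}'; python3 t.py .3 .1 27 20 9
```

```text
t: 14.92
ee_pos: [0.65, 0.0051, 0.1527]
ee_rot: [180.0, -24.0, 9.6]
ft_force: [0.5, -0.3, -0.9]
width: 0.0434
grip_force: 41.2
tcp panel mm [6.700e-01 1.000e-02 3.551e+01] force panel [ 0.  -0.4 -1. ] mom [-0.03  0.39 -0.02] [179.99 -24.04   9.61]
27.0 lin [0.0061, 0.0012, -0.0159] rot [0.0001, 0.0009, -0.0001] t 14.93
20.0 lin [0.0117, 0.0021, -0.0286] rot [0.0001, 0.0009, -0.0001] t 14.93
9.0 lin [0.0206, 0.0036, -0.0487] rot [0.0001, 0.0009, -0.0001] t 14.93
```

```bash
python3 -m creep '{"linear":[[0.003,0.0006,-0.008],[0.006,0.0012,-0.016],[0.009,0.0016,-0.0225],[0.0117,0.0021,-0.0286],[0.0117,0.0021,-0.0286]],"delta_rot":[[0,0.001,0],[0,0.001,0],[0,0.001,0],[0,0.001,0],[0,0.001,0]],"claw":[0.3,0.3,0.3,0.3,0.3]}'; python3 t.py .3 .1 20 14 9
```

```text
t: 15.55
ee_pos: [0.6561, 0.0063, 0.1378]
ee_rot: [-180.0, -24.0, 9.6]
ft_force: [2.9, 0.1, -1.3]
width: 0.0434
grip_force: 41.2
tcp panel mm [ 0.28  0.13 19.37] force panel [ 2.1 -0.3 -2.4] mom [-0.03 -0.18  0.02] [-179.99  -23.99    9.61]
20.0 lin [-0.0005, -0.0001, 0.0012] rot [-0.0001, -0.0003, -0.0003] t 15.55
14.0 lin [0.0044, 0.0007, -0.0098] rot [-0.0001, -0.0003, -0.0003] t 15.55
9.0 lin [0.0084, 0.0013, -0.0189] rot [-0.0001, -0.0003, -0.0003] t 15.55
```

The foot is in the mouth with little force. Continue with a slight uphill shift.

```bash
python3 -m creep '{"linear":[[0.0022,0.0003,-0.003],[0.0038,0.0006,-0.0068],[0.0054,0.0009,-0.0104],[0.007,0.0011,-0.014],[0.007,0.0011,-0.014]],"delta_rot":[[0,0,0],[0,0,0],[0,0,0],[0,0,0],[0,0,0]],"claw":[0.3,0.3,0.3,0.3,0.3]}'; python3 t.py .7 .1 10 8.5 7.5
```

```text
t: 16.18
ee_pos: [0.6593, 0.0068, 0.1307]
ee_rot: [-180.0, -24.0, 9.6]
ft_force: [1.8, -0.2, -0.5]
width: 0.0434
grip_force: 41.2
tcp panel mm [ 0.34  0.15 11.54] force panel [ 1.4 -0.5 -1.2] mom [-0.03  0.08  0.01] [-179.99  -23.96    9.6 ]
10.0 lin [0.0019, 0.0002, -0.0025] rot [-0.0001, -0.001, -0.0002] t 16.18
8.5 lin [0.0031, 0.0004, -0.0053] rot [-0.0001, -0.001, -0.0002] t 16.18
7.5 lin [0.0039, 0.0005, -0.0071] rot [-0.0001, -0.001, -0.0002] t 16.18
```

```bash
python3 -m creep '{"linear":[[0.001,0.0002,-0.002],[0.002,0.0003,-0.004],[0.0025,0.0004,-0.0055],[0.003,0.0005,-0.007],[0.003,0.0005,-0.007]],"delta_rot":[[0,0,0],[0,0,0],[0,0,0],[0,0,0],[0,0,0]],"claw":[0.3,0.3,0.3,0.3,0.3]}'; python3 t.py .4 .1 7 6 5
```

```text
t: 16.8
ee_pos: [0.6603, 0.007, 0.1285]
ee_rot: [180.0, -24.0, 9.6]
ft_force: [-16.6, -0.7, 19.9]
width: 0.0437
grip_force: 44.4
tcp panel mm [0.41 0.12 9.1 ] force panel [-6.9  2.1 24.8] mom [0.32 1.59 0.03] [179.99 -24.     9.6 ]
7.0 lin [0.0017, 0.0002, -0.0038] rot [0.0003, -0.0, 0.0002] t 16.8
6.0 lin [0.0025, 0.0004, -0.0057] rot [0.0003, -0.0, 0.0002] t 16.8
5.0 lin [0.0033, 0.0005, -0.0075] rot [0.0003, -0.0, 0.0002] t 16.8
```

It is seated: TCP is 9.1 mm above the panel against about 8.8 expected, with 25 N on the shoulder. Release, back off along the normal, and check.

```bash
python3 -m creep '{"linear":[[-0.0005,0,0.001],[-0.0005,0,0.001],[-0.0005,0,0.001],[-0.024,-0.004,0.055],[-0.05,-0.008,0.11],[-0.09,-0.014,0.2],[-0.13,-0.022,0.3],[-0.13,-0.022,0.3]],"delta_rot":[[0,0,0],[0,0,0],[0,0,0],[0,0,0],[0,0,0],[0,0,0],[0,0,0],[0,0,0]],"claw":[0.65,0.65,0.65,0.7,0.8,1,1,1]}'
python3 - <<'E'
from h import *
o=np.array([.6636,.0074,.12]);R=Rn.from_euler('ZY',[9.5,-24],degrees=True).as_matrix()
for n in("wrist","side"):
    f=grab_frame(n);C=(cloud(f)-o)@R;ok=f["range_z"]>0
    q=C[ok&(abs(C[...,0])<.025)&(abs(C[...,1])<.03)&(C[...,2]>.03)&(C[...,2]<.06)];print(n,len(q),np.percentile(q*1000,[2,50,98],axis=0).round(1).tolist())
    q=C[ok&(abs(C[...,0]-.045)<.02)&(abs(C[...,1])<.07)&(abs(C[...,2])<.01)];print(" panel z",np.median(q[:,2]*1000).round(1))
    if n=="side": cv2.imwrite("pics/end.png",f["frame"][...,::-1])
E
```

```text
t: 17.8
ee_pos: [0.5964, -0.0044, 0.2815]
ee_rot: [179.9, -24.3, 9.6]
ft_force: [0.5, 0.1, -0.6]
width: 0.0855
grip_force: 0.0
wrist 2225 [[-18.3, -21.4, 33.2], [0.3, -0.9, 41.9], [16.1, 20.3, 43.5]]
 panel z -0.0
side 312 [[-17.6, -19.6, 30.6], [0.1, 16.8, 42.5], [17.4, 24.8, 44.9]]
 panel z 1.7
```

View pics/end.png

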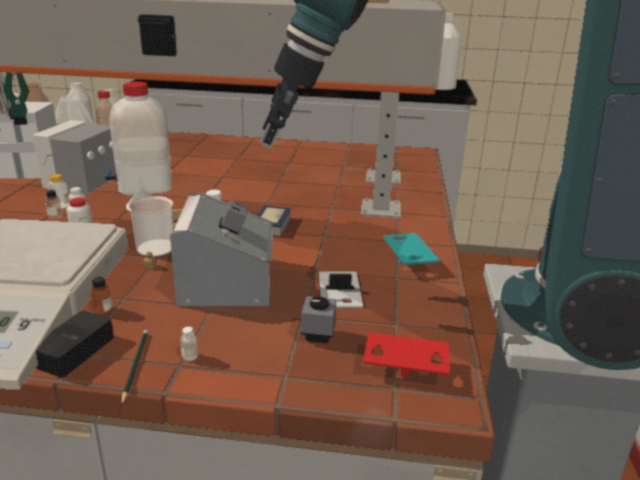

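The relay is seated at (235,220), its top 41.9 mm above the panel where 42 mm is fully home. The plate lies flat with handle up at (341,288), the bystanders are where they were, and the arm is clear.

```bash
python3 -c "
from plant import *
print(job_done())"
```

```text
the job is handed in; nothing more can be done
None
```

The blanking plate lies flat on the worktop, handle up and clear of the console, the relay is fully home in the socket and released, and the job was handed in at about 18 s (the result was not reported back).

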